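# Unbolt the medicine box

### The job

Unbolt the white medicine box on the trolley: first press its sprung safety catch (the long flat bar) down with one fingertip, and while that finger keeps the bar down let the other fingertip push the bolt's upright lug fully open, away from the keeper. Then let go, so that the bar springs back up and secures the bolt in the open position. Do not pick anything up, and leave the small things around the box where they stand.

Things in the scene. Friction and masses are not known exactly. Their poses are not given: they have to be found in the camera images.
- medicine_box: White steel box fixed to the trolley, top 60 mm high; z up. It spans box x -75..75, y -113..133 mm from its origin (on its underside). The press bar lies at x = -34 mm, the bolt at x = +32 mm; the bolt opens along box +y, the keeper is at y = -85 mm. Keeper and two straps over the rod (y = -47, 72 mm) reach 88 mm above the trolley top. The lid stays shut
- bolt_lug (a point): Top centre of the bolt's upright steel lug: 24 mm wide (box x), 12 mm thick (box y), standing from 82 to 120 mm above the trolley top on a 14 mm rod. Push on its face towards box -y; the fingertip should reach no lower than about 90 mm above the trolley top
- catch_bar (a point): Top centre of the grey press bar: 24 mm wide (box x), 92 mm long (box y), parallel to the bolt and 66 mm from it; its top is 102 mm above the trolley top when up, 18 mm below the lug's top. The 42 mm gap between bar and lug is free down to 80 mm. It goes straight down wherever along it is pressed; a fingertip may glide along it
- catch (a joint): How far the bar is pressed down, m: 0 up, 0.010 bottom. Spring: 3 N to start, 8 N at the bottom. Its tooth blocks the bolt unless pressed at least 0.006; 0.008 is a good depth. If let go part-way the tooth falls into a notch of the bolt and stops it
- bolt (a joint): How far the bolt is slid open along box +y, m: 0 home in the keeper, 0.043 end stop (fully open). It slides with about 2 N. With the catch up it has 2 mm of play. From 0.038 on the catch can spring up behind it
- medicine_bottle: White medicine bottle with a white cap, 38 mm across and 104 mm high, loose, stands beside the box; leave it alone. Origin: centre of its underside
- vial: Small clear vial with a dark cap, 29 mm across and 74 mm high, loose, beside the box; leave it alone. Origin: centre of its underside
- jar: Small jar, 36 mm across and 53 mm high, loose, beside the box; leave it alone. Origin: centre of its underside
- gauze_pack: Flat sealed pack, 86 x 59 x 13 mm, loose, beside the box; leave it alone. Origin: centre of its underside

How it is judged (in metres and radians):
On the way, in this order (a step that is already met when the one before it is completed fails the run):
1. a fingertip holds the catch bar down while the bolt is still home (value of joint catch above 0.005 m and value of joint bolt below 0.006 m and contact force between the fingers and catch above 0.5 N), for 0.1 s.
2. the bolt is slid fully open while the bar is still held down (value of joint bolt above 0.038 m and value of joint catch above 0.005 m and contact force between the fingers and catch above 0.5 N), for 0.1 s.
At the end, for the whole second after the job is handed in: The bolt is open by more than 37.5 mm of its 43 mm and at rest, and the catch bar has sprung back up to within 2 mm of its rest (value of joint bolt above 0.0375 m and value of joint catch below 0.002 m and velocity of joint bolt between -0.01 and 0.01 m/s); the robot touches nothing.
It fails at once if a loose thing beside the box is moved by more than 20 mm, lifted or knocked over (distance of any of medicine_bottle, vial, jar, gauze_pack from where it was at the start of the episode above 0.02 m or angle between any of medicine_bottle, vial, jar's own z axis and vertical above 0.5 rad).
It also fails if it takes over 38 s, if anything falls off the work surface, if the arm or the gripper's body presses on something with over 40 N, if the wrist force passes 120 N, or if a joint passes its speed limit or range.

### The arm

A 6-joint arm with a two-finger parallel gripper is mounted at the origin on a cart in front of the work surface, level with it; the furniture and walls round the work are solid. World frame = base frame: x ahead of the robot, y to its left, z up, the work surface at z = 0. Lengths are in mm, angles in rad, forces in N, time in s.
With the tool pointing down it reaches from about 275 to 1000 mm from the base axis. Payload 8.4 kg.
Tool frame: the origin (TCP) lies at the very end of the fingers, on their centre line; the grasp point (between the pads) lies 19 mm behind it; z points along the fingers, x is the direction in which the jaws open and shut, and the axes are right-handed (so a half turn about z gives the same grasp; the last joint's range is limited). The gripper opens to 85 mm and grips with 20 to 120 N. Pads are 22 mm wide; open, the fingers measure 114 mm over their backs; the gripper's body (76 mm by 85 mm) begins 54 mm behind the grasp point. The pads swing forward as they close: fully open they stand 13 mm farther back than shut.
Start: joints at [-1.191, 0.353, 1.633, -0, 1.155, -0.002], TCP at [232.868, -580, 231.281] pointing down, gripper open.
Joint ranges: [-2.63, 2.63], [-0.92, 2.1], [0.06, 2.66], [-1.3, 4.44], [0, 2.69], [-3.02, 3.02]. Speed limits (rad/s): [2.22, 2.22, 2.79, 3.14, 3.14, 3.14].

### API

Orientations are given as [roll, pitch, yaw] about the fixed x, y, z axes, in that order (R = Rz(yaw) Ry(pitch) Rx(roll)).
In Python, from rig import r gives the robot as it stands.
- The arm moves only by the tool arm_command, never from a script. Its argument "targets" is a list of rows, each a list of 6 numbers: the shift along the tool's x, y, z in m, then the turn, a rotation vector about the tool's x, y, z in rad. A call has 1 to 20 rows; each row shifts and turns the commanded pose from where the row before left it, along the tool's axes as they then stand; what a row does not reach is not made up. A row lasts 1/12 s, in which the tool goes at most 41.7 mm and 7.16 degrees, less where a joint would pass 70% of its speed; a pose out of reach is approached as far as the arm can. A call is refused whole if a number of a shift passes 0.0417 or a number of a turn 0.125, either way. A call with a gripper value outside its range is refused whole. "fingers" is the finger opening in m, from 0 to 0.0854, set as the call begins (left out, the last holds). The fingers move at their own pace and stop on an object; "squeeze" is the grip in N (left out, the last holds). Time passes only in rows, so rows that do not move let the fingers close. It gives the time, the measured TCP pose, the force and the opening at its end, in the units of the state.
- r.sense(): the state, without advancing time (a new reading comes with each control period).
- r.grab_frame(name): name is "scene" or "top" or "wrist"; returns a dict with "image" (420x560x3 uint8, blue, green, red), "fx", "fy", "cx", "cy" (pixels), "xyz" and "orientation" of the camera in the world. Camera axes: x right, y down, z forward; pixel columns grow to the right and rows downward; lengths in mm; the calibration is good to about 2 mm. A picture is of the moment at which its call begins. There is no depth.
- r.sign_off(): hands the job in, once; it reports no verdict.
The state is a dict: "clock": time; "qpos": joint angles; "qvel": joint speeds; "joint_efforts": joint torques, N m; "eef_pos": TCP position; "tcp_rot": TCP orientation; "contact_force": force on the tool from outside, world axes, zero at the start; "wrist_torque": the same for the moment, N m; "opening": opening from 0.0 (shut) to 1.0 (fully open).
Only numpy, scipy, OpenCV 4.12 (cv2) and the standard library are available. Lean on these libraries where they do the work, as an engineer would, in place of code of your own. Each camera call takes 0.05 s, during which the arm holds its last target.

## Working session

There is one attempt and no reset: what is moved stays moved. The work goes in short steps, Python scripts to look and compute and a tool call to move; the robot and the scene stay as the last step left them, time stands still between calls to the robot, and variables do not carry over. Pictures are saved under pics/ and viewed, and the job is handed in when it is done.

Besides the shell and the picture viewer there is one more tool, called after "Call:" as name(argument=value, ...), one argument or row to a line, values as JSON. arm_command: Moves the arm, as the interface text tells. Its arguments: {"type":"object","properties":{"targets":{"type":"array"},"fingers":{"type":"number"},"squeeze":{"type":"number"}},"required":["targets"]}

```bash
mkdir -p pics; ls; python3 - <<'E'
from rig import r
import cv2
print(r.sense())
for n in ("scene","top","wrist"):
    f=r.grab_frame(n); cv2.imwrite(f"pics/{n}0.png",f["image"]); print(n,{k:v for k,v in f.items() if k!="image"})
E
```

```text
pics
{'clock': 0.0, 'qpos': array([-1.19139846e+00,  3.53660678e-01,  1.63413920e+00, -5.48487426e-05,
        1.15519921e+00, -2.37699264e-03]), 'qvel': array([-4.28642314e-04,  8.67737082e-05,  7.45934817e-04, -5.14208421e-04,
       -8.50592904e-04, -9.80902950e-04]), 'joint_efforts': array([ 2.84367285e-03, -6.05241609e+01, -3.42066085e+01,  6.60035244e-05,
        9.40124562e-03, -5.42502789e-06]), 'eef_pos': array([ 232.67478181, -579.55841777,  230.55169145]), 'tcp_rot': array([ 3.14154585e+00,  1.40654905e-03, -1.18899932e+00]), 'contact_force': array([ 0.68012126, -0.62827897,  0.06297966]), 'wrist_torque': array([-0.01550874, -0.00825233, -0.01725447]), 'opening': 0.9991963834716789}
scene {'fx': 395.603962222461, 'fy': 395.603962222461, 'cx': 281.23513030900034, 'cy': 206.959518543691, 'xyz': array([129.04615266, 735.79678072, 464.94416607]), 'orientation': array([-1.99792009, -0.01703476, -2.50638575])}
top {'fx': 498.6992870121967, 'fy': 498.6992870121967, 'cx': 292.2363079968383, 'cy': 220.66964960838231, 'xyz': array([508.54922504, 126.46281857, 951.05256862]), 'orientation': array([-3.07606744e+00, -8.52664412e-04, -1.55653505e+00])}
wrist {'fx': 305.9537963697217, 'fy': 305.9537963697217, 'cx': 284.29617429620004, 'cy': 211.0546047746582, 'xyz': array([ 296.30633465, -554.53945701,  373.26328953]), 'orientation': array([ 2.87110756e+00,  1.17222349e-03, -1.18933494e+00])}
```

View pics/top0.png

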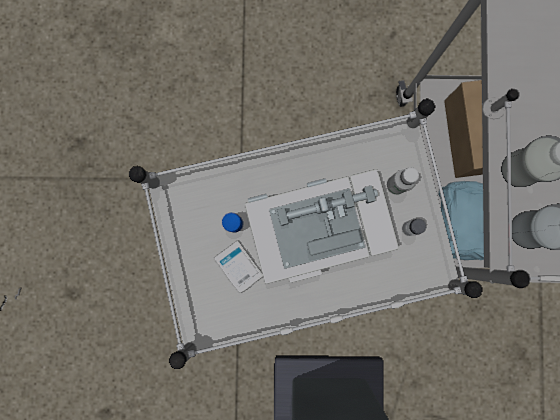

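View pics/scene0.png

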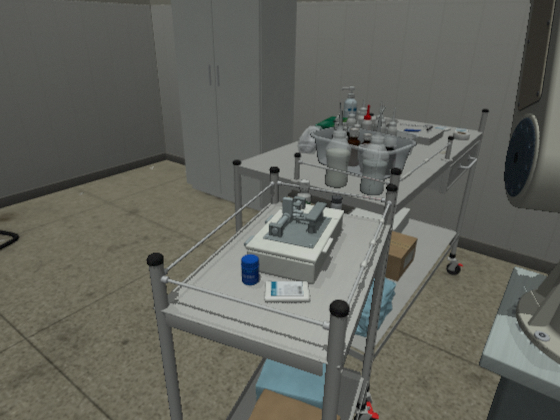

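Top view: the box is centred near (322,225), the bolt runs from about (283,214) to (373,192), and the bar is near (335,242). I'll zoom in to get the details.

```bash
cat > h.py <<'E'
import numpy as np, cv2
from scipy.spatial.transform import Rotation as R
def ray(f,u,v):
    M=R.from_euler('xyz',f["orientation"]).as_matrix()
    d=M@np.array([(u-f["cx"])/f["fx"],(v-f["cy"])/f["fy"],1.]); return np.array(f["xyz"]),d
def onz(f,u,v,z):
    o,d=ray(f,u,v); return o+d*(z-o[2])/d[2]
def proj(f,p):
    M=R.from_euler('xyz',f["orientation"]).as_matrix()
    c=M.T@(np.array(p)-f["xyz"]); return np.array([f["fx"]*c[0]/c[2]+f["cx"],f["fy"]*c[1]/c[2]+f["cy"]])
E
python3 - <<'E'
import cv2
a=cv2.imread("pics/top0.png")[160:300,200:440]
cv2.imwrite("pics/topc.png",cv2.resize(a,None,fx=3.33,fy=3.33,interpolation=cv2.INTER_CUBIC))
a=cv2.imread("pics/scene0.png")[180:300,225:365]
cv2.imwrite("pics/scenec.png",cv2.resize(a,None,fx=5,fy=5,interpolation=cv2.INTER_CUBIC))
E
```

```text
(no output)
```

View pics/topc.png

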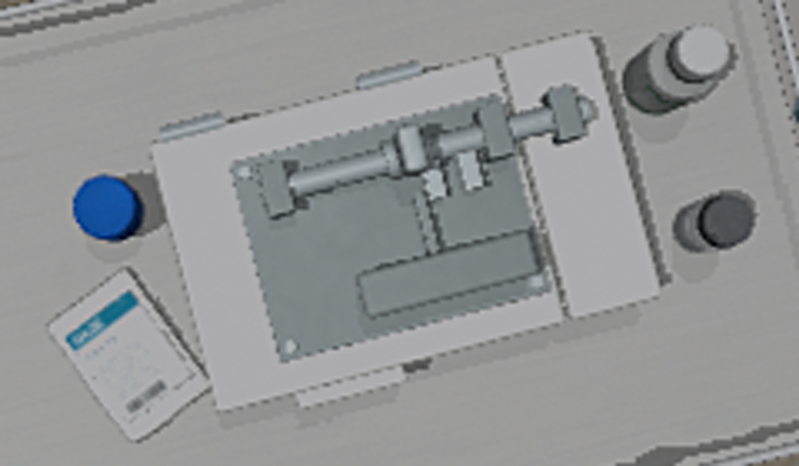

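View pics/scenec.png

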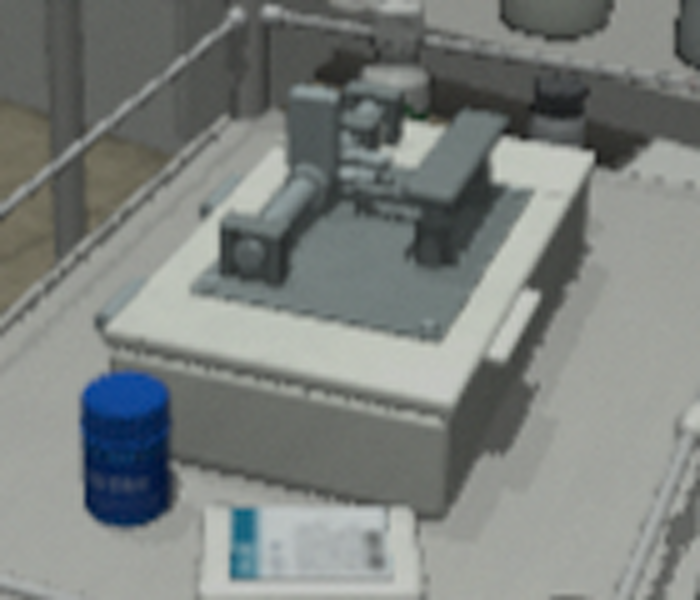

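```bash
python3 - <<'E'
from rig import r
from h import *
f=r.grab_frame("top")
w=lambda u,v,z: onz(f,200+u/3.333-.0,160+v/3.333,z)
C=np.array([w(*p,60) for p in [(152,145),(597,33),(660,295),(218,410)]]);print(C.round(1))
L=np.array([(75,133),(75,-113),(-75,-113),(-75,133)])
def fit(L,W):
    a=L-L.mean(0);b=W[:,:2]-W[:,:2].mean(0)
    th=np.arctan2((a[:,0]*b[:,1]-a[:,1]*b[:,0]).sum(),(a*b).sum())
    Rm=np.array([[np.cos(th),-np.sin(th)],[np.sin(th),np.cos(th)]])
    t=W[:,:2].mean(0)-Rm@L.mean(0); return th,Rm,t
th,Rm,t=fit(L,C);print("yaw",th,t,(C[:,:2]-(L@Rm.T+t)).round(1))
loc=lambda p:(Rm.T@(p[:2]-t)).round(1)
for n,p,z in [("keeper",(568,90),88),("strap1",(490,100),88),("bar358",(358,275),102),("bar535",(535,230),102),("bar545",(545,275),102),("bar370",(370,318),102),("lug",(410,147),120),("strap2",(272,168),88)]:
    print(n,w(*p,z).round(1),loc(w(*p,z)))
for n,p,z in [("bottle",(702,52),104),("vial",(728,218),74),("jar",(108,205),53)]:
    print(n,w(*p,z).round(1),loc(w(*p,z)))
s=r.grab_frame("scene")
W=np.eye(3)
for q in [(-34,18,102),(32,-2,120),(75,133,60),(-75,133,60),(-75,-113,60)]:
    P=np.r_[Rm@np.array(q[:2])+t,q[2]]; print(q,P.round(1),((proj(s,P)-[225,180])*5).round())
E
```

```text
[[596.7 210.6  60. ]
 [661.  -28.8  60. ]
 [519.9 -62.9  60. ]
 [455.4 172.6  60. ]]
yaw 0.2610376482160605 [560.83714811  63.22803591] [[-2.3 -0.4]
 [-1.5 -2.2]
 [ 2.4  2.4]
 [ 1.3  0.2]]
keeper [625.9  -8.8  88. ] [ 44.3 -86.4]
strap1 [620.1  31.9  88. ] [ 49.1 -45.5]
bar358 [527.4 100.2 102. ] [-22.8  44.3]
bar535 [551.7  10.  102. ] [-22.6 -49.1]
bar545 [528.8   4.7 102. ] [-46.1 -48.2]
bar370 [505.6  93.8 102. ] [-45.5  43.8]
lug [591.6  75.4 120. ] [32.9  3.8]
strap2 [582.8 145.2  88. ] [42.4 73.6]
bottle [644.4 -75.1 104. ] [  45.  -155.2]
vial [560.9 -95.9  74. ] [ -41.  -153.7]
jar [564.4 234.5  53. ] [ 47.7 164.5]
(-34, 18, 102) [523.3  71.8 102. ] [445. 165.]
(32, -2, 120) [592.3  69.6 120. ] [318.  86.]
(75, 133, 60) [599.  211.1  60. ] [100. 324.]
(-75, 133, 60) [454.1 172.4  60. ] [453. 401.]
(-75, -113, 60) [517.5 -65.3  60. ] [600. 152.]
```

```bash
python3 - <<'E'
from rig import r
from h import *
f=r.grab_frame("top");s=r.grab_frame("scene")
def tri(a,b):
    o1,d1=ray(f,*a);o2,d2=ray(s,*b);d1/=np.linalg.norm(d1);d2/=np.linalg.norm(d2)
    k=np.linalg.lstsq(np.c_[d1,-d2],o2-o1,rcond=None)[0]
    p,q=o1+k[0]*d1,o2+k[1]*d2; return ((p+q)/2).round(),np.linalg.norm(p-q).round(1)
for a,b in [((178,360),(338,308)),((473,289),(391,188)),((137,174),(155,260)),((426,106),(275,172)),((520,279),(396,173)),((520,279),(391,188)),((512,95),(237,163)),((545,155),(337,160)),((545,225),(374,160))]:
    print(a,b,tri(a,b))
for z in (0,150,300): print(z,onz(f,483,200,z).round(),onz(f,520,279,z).round(),onz(f,560,225,z).round())
E
```

```text
(178, 360) (338, 308) (array([328., 316.,  99.]), np.float64(2.5))
(473, 289) (391, 188) (array([ 453., -182.,   99.]), np.float64(0.1))
(137, 174) (155, 260) (array([641., 395.,  99.]), np.float64(0.5))
(426, 106) (275, 172) (array([ 767., -106.,   92.]), np.float64(5.5))
(520, 279) (396, 173) (array([ 471., -255.,  115.]), np.float64(0.6))
(520, 279) (391, 188) (array([ 477., -273.,   66.]), np.float64(16.3))
(512, 95) (237, 163) (array([ 858., -190.,   88.]), np.float64(187.2))
(545, 155) (337, 160) (array([ 683., -313.,   93.]), np.float64(5.3))
(545, 225) (374, 160) (array([ 558., -296.,  123.]), np.float64(8.2))
0 [ 616. -239.    0.] [ 466. -307.    0.] [ 570. -385.    0.]
150 [ 599. -181.  150.] [ 473. -239.  150.] [ 560. -305.  150.]
300 [ 582. -123.  300.] [ 480. -170.  300.] [ 551. -224.  300.]
```

View pics/wrist0.png

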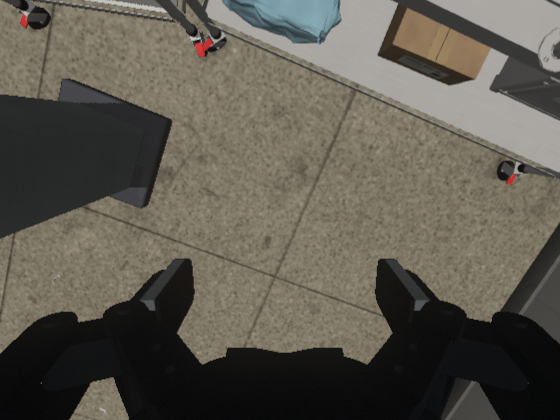

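The trolley posts come out at z ≈ 100 and the second table's bottles at about 125, so a straight path at z 230–290 is clear. The jaws must open along box x (yaw 0.26), over local (-1,-24).

```bash
python3 - <<'E'
from rig import r
from h import *
s=r.grab_frame;st=r.sense()
th=.261;Rm=np.array([[np.cos(th),-np.sin(th)],[np.sin(th),np.cos(th)]]);t=np.array([560.8,63.2])
T=np.r_[Rm@[-1,-24]+t,290];print(T)
p=st["eef_pos"];y=st["tcp_rot"][2];n=20
d=(T-p)/n
for i in range(n):
    c,q=np.cos(y),np.sin(y)
    print([round((c*d[0]+q*d[1])/1e3,4),round((q*d[0]-c*d[1])/1e3,4),round(-d[2]/1e3,4)],round(-(th-st["tcp_rot"][2])/n,4)); y+=(th-st["tcp_rot"][2])/n
E
```

```text
[566.0269911   39.75477524 290.        ]
[np.float64(-0.0225), np.float64(-0.027), np.float64(-0.0029)] -0.0725
[np.float64(-0.0205), np.float64(-0.0286), np.float64(-0.0029)] -0.0725
[np.float64(-0.0184), np.float64(-0.03), np.float64(-0.0029)] -0.0725
[np.float64(-0.0162), np.float64(-0.0312), np.float64(-0.0029)] -0.0725
[np.float64(-0.0139), np.float64(-0.0323), np.float64(-0.0029)] -0.0725
[np.float64(-0.0115), np.float64(-0.0332), np.float64(-0.0029)] -0.0725
[np.float64(-0.0091), np.float64(-0.034), np.float64(-0.0029)] -0.0725
[np.float64(-0.0066), np.float64(-0.0346), np.float64(-0.0029)] -0.0725
[np.float64(-0.0041), np.float64(-0.0349), np.float64(-0.0029)] -0.0725
[np.float64(-0.0015), np.float64(-0.0351), np.float64(-0.0029)] -0.0725
[np.float64(0.001), np.float64(-0.0352), np.float64(-0.0029)] -0.0725
[np.float64(0.0036), np.float64(-0.035), np.float64(-0.0029)] -0.0725
[np.float64(0.0061), np.float64(-0.0346), np.float64(-0.0029)] -0.0725
[np.float64(0.0086), np.float64(-0.0341), np.float64(-0.0029)] -0.0725
[np.float64(0.011), np.float64(-0.0334), np.float64(-0.0029)] -0.0725
[np.float64(0.0134), np.float64(-0.0325), np.float64(-0.0029)] -0.0725
[np.float64(0.0158), np.float64(-0.0315), np.float64(-0.0029)] -0.0725
[np.float64(0.018), np.float64(-0.0302), np.float64(-0.0029)] -0.0725
[np.float64(0.0201), np.float64(-0.0288), np.float64(-0.0029)] -0.0725
[np.float64(0.0222), np.float64(-0.0273), np.float64(-0.0029)] -0.0725
```

Call:
arm_command(
  targets=[
    [-0.0225,-0.027,-0.003,0,0,-0.0725],
    [-0.0205,-0.0285,-0.003,0,0,-0.0725],
    [-0.0185,-0.03,-0.003,0,0,-0.0725],
    [-0.016,-0.031,-0.003,0,0,-0.0725],
    [-0.014,-0.0325,-0.003,0,0,-0.0725],
    [-0.0115,-0.033,-0.003,0,0,-0.0725],
    [-0.009,-0.034,-0.003,0,0,-0.0725],
    [-0.0065,-0.0345,-0.003,0,0,-0.0725],
    [-0.004,-0.035,-0.003,0,0,-0.0725],
    [-0.0015,-0.035,-0.003,0,0,-0.0725],
    [0.001,-0.035,-0.003,0,0,-0.0725],
    [0.0035,-0.035,-0.003,0,0,-0.0725],
    [0.006,-0.0345,-0.003,0,0,-0.0725],
    [0.0085,-0.034,-0.003,0,0,-0.0725],
    [0.011,-0.0335,-0.003,0,0,-0.0725],
    [0.0135,-0.0325,-0.003,0,0,-0.0725],
    [0.016,-0.0315,-0.003,0,0,-0.0725],
    [0.018,-0.03,-0.003,0,0,-0.0725],
    [0.02,-0.029,-0.003,0,0,-0.0725],
    [0.022,-0.0275,-0.003,0,0,-0.0725],
  ],
  fingers=0.054,
)

```text
clock: 2.02
eef_pos: [566.0, 40.8, 291.6]
tcp_rot: [3.141, -0.0, 0.265]
contact_force: [1.5, -0.9, 0.6]
opening: 0.636
```

Call:
arm_command(
  targets=[
    [0,0,0,0,0,0],
    [0,0,0,0,0,0],
    [0,0,0,0,0,0],
  ],
)

```text
clock: 2.27
eef_pos: [565.0, 38.9, 291.0]
tcp_rot: [3.141, 0.001, 0.261]
contact_force: [-0.1, 0.6, -0.3]
opening: 0.629
```

```bash
python3 - <<'E'
from rig import r
from h import *
print(r.sense()["eef_pos"],r.sense()["tcp_rot"])
f=r.grab_frame("wrist");cv2.imwrite("pics/w1.png",f["image"]);print({k:v for k,v in f.items() if k!="image"})
E
```

```text
[565.02983632  38.94679625 290.98154973] [3.14138548e+00 8.70639558e-04 2.61032999e-01]
{'fx': 305.9537963697217, 'fy': 305.9537963697217, 'cx': 284.29617429620004, 'cy': 211.0546047746582, 'xyz': array([548.31146466, 104.44350072, 433.59110776]), 'orientation': array([2.87045362e+00, 4.84695549e-04, 2.60718599e-01])}
```

View pics/w1.png

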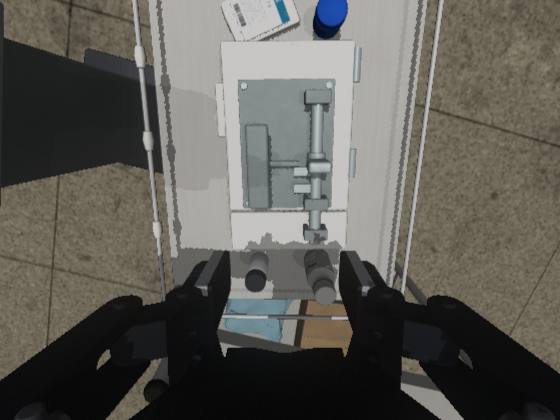

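The wrist view shows the bar at (257,125–207), the lug at about (319,163), and the keeper at (315,233). I'll zoom in and compare these with the top-view fit.

```bash
python3 - <<'E'
import cv2
a=cv2.imread("pics/w1.png")[110:220,225:355]
cv2.imwrite("pics/w1c.png",cv2.resize(a,None,fx=5,fy=5,interpolation=cv2.INTER_CUBIC))
E
```

```text
(no output)
```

View pics/w1c.png

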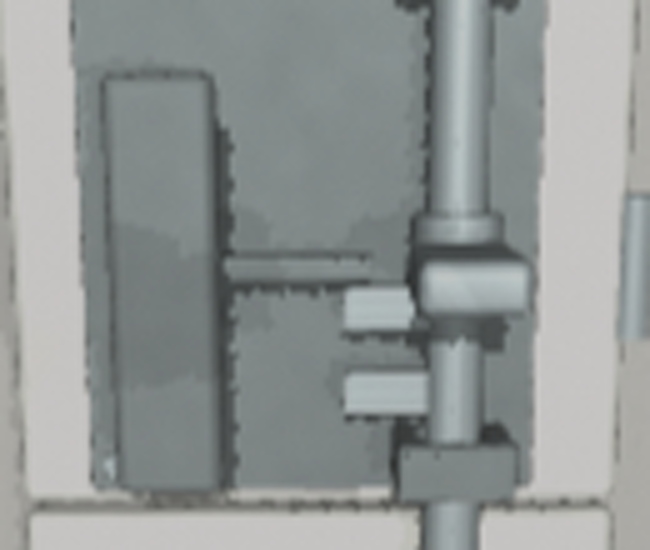

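```bash
python3 - <<'E'
from rig import r
from h import *
f=r.grab_frame("wrist");st=r.sense()
th=.261;Rm=np.array([[np.cos(th),-np.sin(th)],[np.sin(th),np.cos(th)]]);t=np.array([560.8,63.2])
loc=lambda p:(Rm.T@(p[:2]-t)).round(1)
w=lambda u,v,z: onz(f,225+u/5,110+v/5,z)
for n,p,z in [("lugTL",(420,262),120),("lugTR",(532,262),120),("lugBL",(420,312),120),("lugBR",(530,312),120),("barTL",(105,75),102),("barTR",(213,75),102),("barBR",(220,490),102),("barBL",(118,490),102),("strapL",(400,447),88),("strapR",(518,447),88),("strap botL",(400,500),88)]:
    print(n,loc(w(*p,z)))
print("tcp",loc(st["eef_pos"]),st["clock"])
E
```

```text
lugTL [23.3  6.9]
lugTR [46.2  6.8]
lugBL [23.5 -3.4]
lugBR [46.2 -3.4]
barTL [-41.8  43.7]
barTR [-19.2  43.6]
barBR [-19.1 -46. ]
barBL [-42. -46.]
strapL [ 22.1 -39.5]
strapR [ 49.5 -39.5]
strap botL [ 22.3 -52.2]
tcp [ -2.6 -25.2] 2.3667
```

Both views agree within about 3 mm: bar centre x ≈ -32, lug x ≈ 34, and the lug's -y face at y ≈ -3.5. I'll shift +3 mm in x and descend.

Call:
arm_command(
  targets=[
    [0.003,0,0.01,0,0,0],
    [0,0,0.02,0,0,0],
    [0,0,0.02,0,0,0],
    [0,0,0.02,0,0,0],
    [0,0,0.02,0,0,0],
    [0,0,0.02,0,0,0],
    [0,0,0.02,0,0,0],
    [0,0,0.015,0,0,0],
    [0,0,0.01,0,0,0],
    [0,0,0.006,0,0,0],
    [0,0,0,0,0,0],
    [0,0,0,0,0,0],
  ],
)

```text
clock: 3.37
eef_pos: [568.5, 39.5, 130.5]
tcp_rot: [3.142, -0.0, 0.26]
contact_force: [0.3, 0.2, 0.3]
opening: 0.633
```

```bash
python3 - <<'E'
from rig import r
from h import *
st=r.sense();print(st["eef_pos"],st["tcp_rot"],st["contact_force"],st["opening"])
f=r.grab_frame("wrist");cv2.imwrite("pics/w2.png",f["image"])
s=r.grab_frame("scene");cv2.imwrite("pics/s2.png",cv2.resize(s["image"][150:270,225:365],None,fx=5,fy=5,interpolation=cv2.INTER_CUBIC))
E
```

```text
[568.49612272  39.54134551 130.49827986] [ 3.14154888e+00 -1.69126109e-04  2.60489217e-01] [0.3279313  0.21028038 0.26027521] 0.6330358139328607
```

View pics/w2.png

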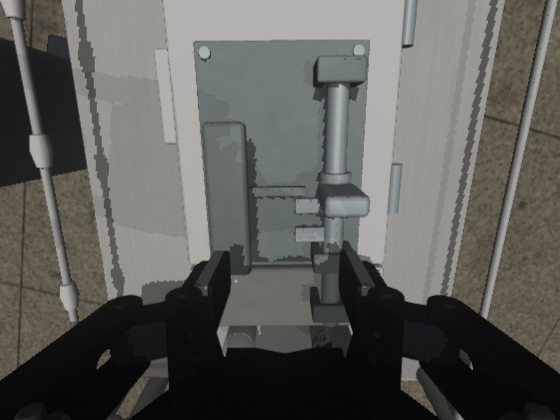

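View pics/s2.png

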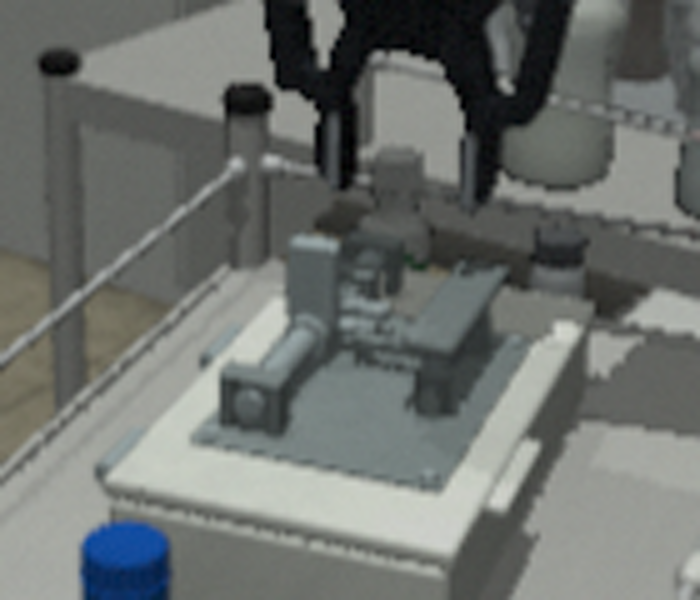

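The fingers straddle correctly: left tip over the bar, right tip behind the lug. One projection check of the tip against the camera pixels, then I'll go down.

```bash
python3 - <<'E'
from rig import r
from h import *
f=r.grab_frame("wrist");s=r.grab_frame("scene");st=r.sense()
M=R.from_euler('xyz',st["tcp_rot"]).as_matrix()
for b in (0,-4,-8,-12):
  for x in (-27,27,-41,41):
    for y in (-11,):
      P=st["eef_pos"]+M@[x,y,b]; print(b,x,y,P.round(),proj(f,P).round(),((proj(s,P)-[225,150])*5).round())
E
python3 -c "
import cv2;a=cv2.imread('pics/w2.png')[230:340,150:410];cv2.imwrite('pics/w2c.png',cv2.resize(cv2.convertScaleAbs(a,alpha=2,beta=20),None,fx=3,fy=3))"
```

```text
0 -27 -11 [540.  43. 131.] [229. 244.] [450. 224.]
0 27 -11 [592.  57. 131.] [337. 244.] [335. 205.]
0 -41 -11 [526.  40. 131.] [201. 244.] [481. 229.]
0 41 -11 [606.  61. 131.] [365. 244.] [306. 200.]
-4 -27 -11 [540.  43. 135.] [227. 247.] [451. 215.]
-4 27 -11 [592.  57. 135.] [338. 247.] [335. 196.]
-4 -41 -11 [526.  40. 135.] [198. 247.] [482. 220.]
-4 41 -11 [606.  61. 135.] [367. 247.] [306. 192.]
-8 -27 -11 [540.  43. 139.] [226. 250.] [451. 207.]
-8 27 -11 [592.  57. 139.] [340. 250.] [335. 188.]
-8 -41 -11 [526.  40. 139.] [196. 250.] [482. 212.]
-8 41 -11 [606.  61. 139.] [369. 250.] [306. 183.]
-12 -27 -11 [540.  43. 143.] [224. 253.] [452. 198.]
-12 27 -11 [592.  57. 143.] [341. 253.] [336. 180.]
-12 -41 -11 [526.  40. 143.] [194. 253.] [483. 203.]
-12 41 -11 [606.  61. 143.] [372. 253.] [306. 175.]
```

View pics/w2c.png

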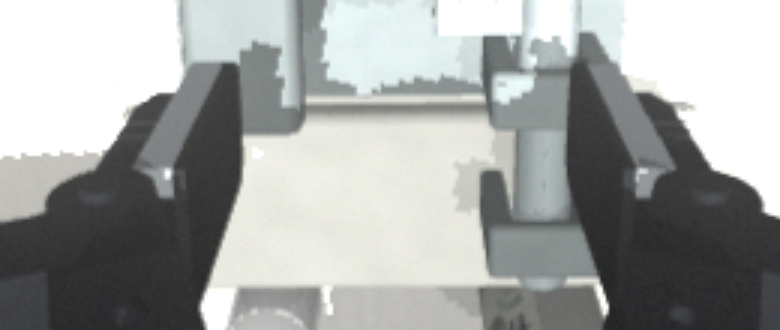

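Call:
arm_command(
  targets=[
    [0,0,0.008,0,0,0],
    [0,0,0.008,0,0,0],
    [0,0,0.006,0,0,0],
    [0,0,0.004,0,0,0],
    [0,0,0.002,0,0,0],
    [0,0,0,0,0,0],
    [0,0,0,0,0,0],
  ],
)

```text
clock: 4.15
eef_pos: [568.3, 39.8, 102.1]
tcp_rot: [-3.142, 0.0, 0.261]
contact_force: [-0.3, 1.1, -0.2]
opening: 0.631
```

Call:
arm_command(
  targets=[
    [0,0,0.002,0,0,0],
    [0,0,0,0,0,0],
    [0,0,0,0,0,0],
  ],
)

```text
clock: 4.4
eef_pos: [568.4, 39.8, 100.4]
tcp_rot: [3.142, -0.0, 0.261]
contact_force: [0.4, 0.1, -0.3]
opening: 0.626
```

Call:
arm_command(
  targets=[
    [0,0,0.002,0,0,0],
    [0,0,0,0,0,0],
    [0,0,0,0,0,0],
  ],
)

```text
clock: 4.65
eef_pos: [568.4, 39.8, 98.3]
tcp_rot: [3.142, -0.0, 0.261]
contact_force: [-0.0, 0.0, -0.2]
opening: 0.631
```

Call:
arm_command(
  targets=[
    [0,0,0.002,0,0,0],
    [0,0,0,0,0,0],
    [0,0,0,0,0,0],
  ],
)

```text
clock: 4.9
eef_pos: [568.4, 39.8, 96.4]
tcp_rot: [3.142, -0.0, 0.261]
contact_force: [-1.1, 0.4, 3.1]
opening: 0.632
```

```bash
python3 - <<'E'
from rig import r
from h import *
st=r.sense();print(st["eef_pos"],st["tcp_rot"],st["contact_force"],st["opening"],st["wrist_torque"])
f=r.grab_frame("wrist");cv2.imwrite("pics/w3.png",f["image"][80:360,100:460])
s=r.grab_frame("scene");cv2.imwrite("pics/s3.png",cv2.resize(s["image"][150:270,225:365],None,fx=5,fy=5,interpolation=cv2.INTER_CUBIC))
E
```

```text
[568.37882262  39.80938548  96.39948572] [ 3.14155096e+00 -8.14369088e-05  2.61014881e-01] [-1.12079774  0.41514239  3.09120413] 0.6317687863302845 [-0.04584417  0.18552968 -0.04015956]
```

View pics/w3.png

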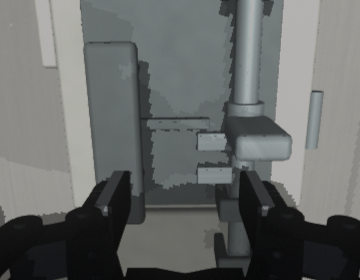

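View pics/s3.png

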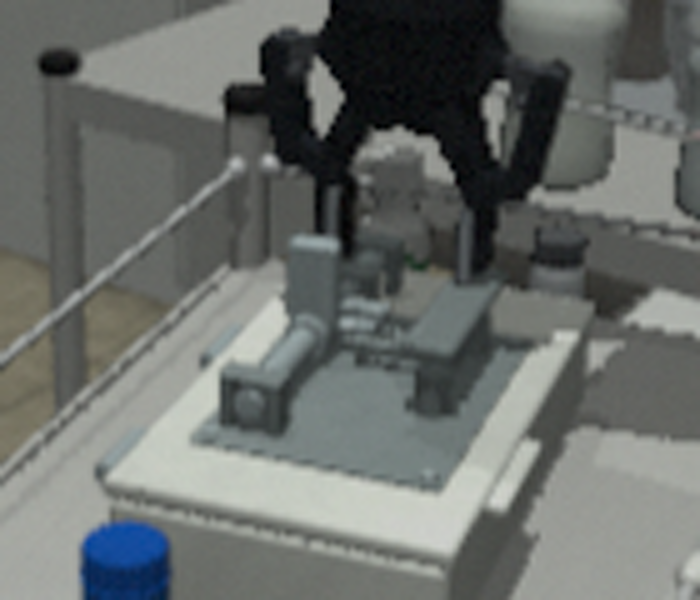

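Contact started at TCP z ≈ 96.5 with 3.1 N, which matches the spring's preload. The scene view puts the fingertip on the bar's far half and the other finger behind the lug. Next is pressing about 8 mm.

Call:
arm_command(
  targets=[
    [0,0,0.002,0,0,0],
    [0,0,0.002,0,0,0],
    [0,0,0,0,0,0],
    [0,0,0,0,0,0],
  ],
)

```text
clock: 5.33
eef_pos: [568.4, 39.8, 92.3]
tcp_rot: [3.142, -0.0, 0.261]
contact_force: [-0.7, -0.2, 5.2]
opening: 0.633
```

Call:
arm_command(
  targets=[
    [0,0,0.002,0,0,0],
    [0,0,0.002,0,0,0],
    [0,0,0,0,0,0],
    [0,0,0,0,0,0],
  ],
)

```text
clock: 5.67
eef_pos: [568.4, 39.8, 88.4]
tcp_rot: [3.142, -0.0, 0.261]
contact_force: [-1.8, -0.0, 7.7]
opening: 0.628
```

```bash
python3 - <<'E'
from rig import r
st=r.sense();print(st["eef_pos"],st["tcp_rot"],st["contact_force"],st["opening"],st["wrist_torque"])
E
```

```text
[568.38502674  39.82493675  88.41763   ] [ 3.14154893e+00 -1.74244839e-05  2.61059431e-01] [-1.83833915 -0.0215178   7.69503605] 0.6280960092860444 [-0.11474732  0.43294976  0.01546999]
```

The bar is down about 8 mm at 7.7 N. Now I slide along box +y, which is tool -y.

Call:
arm_command(
  targets=[
    [0,-0.002,0,0,0,0],
    [0,-0.003,0,0,0,0],
    [0,-0.003,0,0,0,0],
    [0,-0.003,0,0,0,0],
    [0,-0.003,0,0,0,0],
    [0,-0.003,0,0,0,0],
    [0,-0.003,0,0,0,0],
    [0,0,0,0,0,0],
  ],
)

```text
clock: 6.33
eef_pos: [564.1, 58.6, 88.8]
tcp_rot: [3.14, -0.002, 0.262]
contact_force: [0.6, -4.5, 6.6]
opening: 0.633
```

```bash
python3 - <<'E'
from rig import r
from h import *
st=r.sense();print(st["eef_pos"],st["tcp_rot"],st["contact_force"],st["opening"],st["wrist_torque"])
f=r.grab_frame("wrist");cv2.imwrite("pics/w4.png",f["image"][80:360,100:460])
E
```

```text
[564.08754816  58.60896368  88.79495036] [ 3.13990598e+00 -1.57790065e-03  2.61930064e-01] [ 0.64672573 -4.50870272  6.56063397] 0.6325156690928377 [-0.76904695  0.11989379  0.1486743 ]
```

View pics/w4.png

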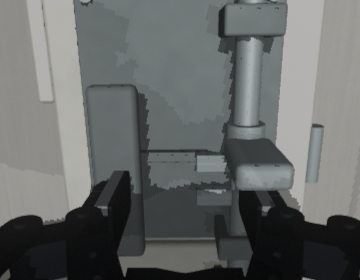

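The bolt is sliding: about 4.5 N in -y, and the lug moves with the finger. I'll keep going.

Call:
arm_command(
  targets=[
    [0,-0.003,0,0,0,0],
    [0,-0.003,0,0,0,0],
    [0,-0.003,0,0,0,0],
    [0,-0.003,0,0,0,0],
    [0,-0.003,0,0,0,0],
    [0,-0.003,0,0,0,0],
    [0,-0.003,0,0,0,0],
    [0,-0.003,0,0,0,0],
    [0,-0.002,0,0,0,0],
    [0,-0.001,0,0,0,0],
    [0,0,0,0,0,0],
    [0,0,0,0,0,0],
  ],
)

```text
clock: 7.38
eef_pos: [557.0, 84.5, 88.8]
tcp_rot: [3.14, -0.001, 0.262]
contact_force: [1.0, -5.3, 7.0]
opening: 0.635
```

Call:
arm_command(
  targets=[
    [0,-0.001,0,0,0,0],
    [0,-0.001,0,0,0,0],
    [0,-0.001,0,0,0,0],
    [0,0,0,0,0,0],
    [0,0,0,0,0,0],
  ],
)

```text
clock: 7.8
eef_pos: [556.3, 87.3, 88.8]
tcp_rot: [3.14, -0.001, 0.262]
contact_force: [0.9, -6.3, 6.4]
opening: 0.635
```

```bash
python3 - <<'E'
from rig import r
from h import *
st=r.sense();print(st["eef_pos"],st["tcp_rot"],st["contact_force"],st["opening"],st["wrist_torque"])
f=r.grab_frame("wrist");cv2.imwrite("pics/w5.png",f["image"][80:360,100:460])
s=r.grab_frame("scene");cv2.imwrite("pics/s5.png",cv2.resize(s["image"][150:270,225:365],None,fx=5,fy=5,interpolation=cv2.INTER_CUBIC))
E
```

```text
[556.27640556  87.25459367  88.75347635] [ 3.13986134e+00 -1.23311097e-03  2.61849731e-01] [ 0.86258032 -6.28347501  6.3928792 ] 0.6348150527003088 [-1.10170604  0.03793628  0.11068167]
```

View pics/w5.png

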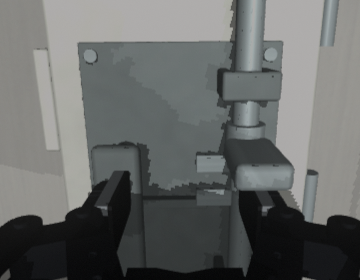

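View pics/s5.png

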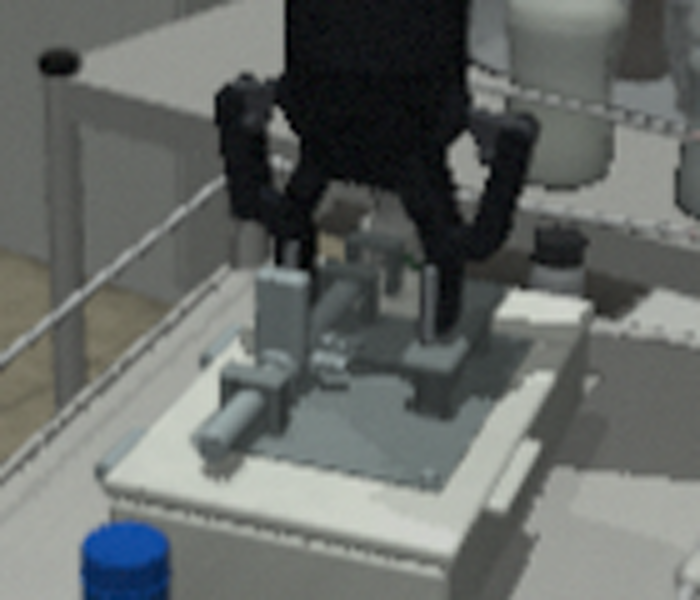

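The bolt is open by an estimated 38 mm, with no end stop felt yet. I'll continue in 1 mm steps.

Call:
arm_command(
  targets=[
    [0,-0.001,0,0,0,0],
    [0,-0.001,0,0,0,0],
    [0,0,0,0,0,0],
    [0,0,0,0,0,0],
  ],
)

```text
clock: 8.23
eef_pos: [555.7, 89.1, 88.7]
tcp_rot: [3.14, -0.001, 0.262]
contact_force: [1.2, -6.7, 7.8]
opening: 0.638
```

Call:
arm_command(
  targets=[
    [0,-0.001,0,0,0,0],
    [0,-0.001,0,0,0,0],
    [0,0,0,0,0,0],
    [0,0,0,0,0,0],
  ],
)

```text
clock: 8.57
eef_pos: [555.3, 90.7, 88.7]
tcp_rot: [3.139, -0.001, 0.262]
contact_force: [1.4, -8.9, 7.2]
opening: 0.636
```

Call:
arm_command(
  targets=[
    [0,-0.001,0,0,0,0],
    [0,-0.001,0,0,0,0],
    [0,0,0,0,0,0],
    [0,0,0,0,0,0],
  ],
)

```text
clock: 8.9
eef_pos: [555.3, 91.0, 88.8]
tcp_rot: [3.137, -0.001, 0.262]
contact_force: [3.9, -19.9, 7.3]
opening: 0.632
```

```bash
python3 - <<'E'
from rig import r
from h import *
st=r.sense();print(st["eef_pos"],st["contact_force"])
f=r.grab_frame("wrist");cv2.imwrite("pics/w6.png",cv2.resize(f["image"][120:320,160:430],None,fx=2.5,fy=2.5))
th=.261;Rm=np.array([[np.cos(th),-np.sin(th)],[np.sin(th),np.cos(th)]]);t=np.array([560.8,63.2])
print(Rm.T@(st["eef_pos"][:2]-t))
E
```

```text
[555.26291171  90.96970635  88.77585505] [  3.85733656 -19.92380954   7.31052557]
[ 1.81632375 28.25804143]
```

View pics/w6.png

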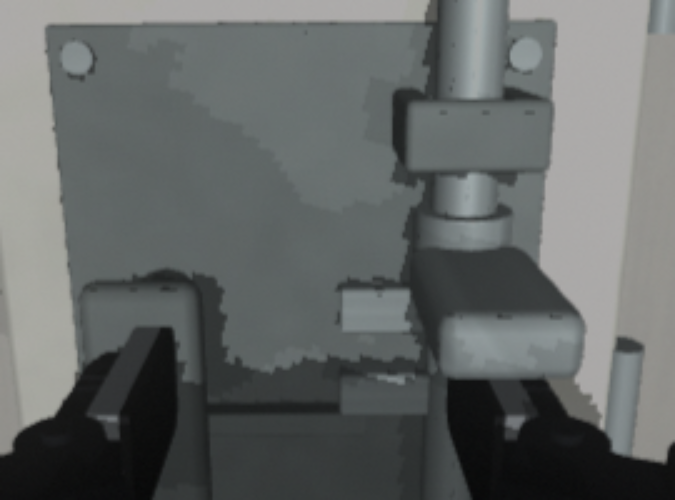

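The end stop is reached: 20 N at y = 28.3, as predicted. I'll ease off the push slightly, then lift straight up.

Call:
arm_command(
  targets=[
    [0,0.001,0,0,0,0],
    [0,0.001,0,0,0,0],
    [0,0,0,0,0,0],
    [0,0,-0.004,0,0,0],
    [0,0,-0.005,0,0,0],
    [0,0,-0.006,0,0,0],
    [0,0,0,0,0,0],
    [0,0,0,0,0,0],
  ],
)

```text
clock: 9.62
eef_pos: [554.3, 90.7, 103.2]
tcp_rot: [3.14, 0.001, 0.261]
contact_force: [0.4, -8.3, 5.1]
opening: 0.634
```

Call:
arm_command(
  targets=[
    [0,0.002,-0.005,0,0,0],
    [0,0.002,-0.015,0,0,0],
    [0,0,-0.025,0,0,0],
    [0,0,-0.03,0,0,0],
    [0,0,-0.03,0,0,0],
    [0,0,-0.03,0,0,0],
    [0,0,-0.03,0,0,0],
    [0,0,-0.02,0,0,0],
    [0,0,0,0,0,0],
    [0,0,0,0,0,0],
    [0,0,0,0,0,0],
  ],
)

```text
clock: 10.53
eef_pos: [554.8, 88.1, 287.2]
tcp_rot: [-3.141, 0.001, 0.261]
contact_force: [0.2, -0.2, 0.8]
opening: 0.635
```

```bash
python3 - <<'E'
from rig import r
from h import *
st=r.sense();print(st["eef_pos"],st["contact_force"])
f=r.grab_frame("wrist");cv2.imwrite("pics/w7.png",cv2.resize(f["image"][80:300,200:380],None,fx=2.7,fy=2.7,interpolation=cv2.INTER_CUBIC))
s=r.grab_frame("scene");cv2.imwrite("pics/s7.png",cv2.resize(s["image"][150:270,225:365],None,fx=5,fy=5,interpolation=cv2.INTER_CUBIC))
th=.261;Rm=np.array([[np.cos(th),-np.sin(th)],[np.sin(th),np.cos(th)]]);t=np.array([560.8,63.2])
print(Rm.T@(st["eef_pos"][:2]-t))
for q in [(32,41,120),(-34,44,102),(-34,44,94)]:
    P=np.r_[Rm@np.array(q[:2])+t,q[2]]; print(q,((proj(s,P)-[225,150])*5).round(),((proj(f,P)-[200,80])*2.7).round())
E
```

```text
[554.82530123  88.10761627 287.24623941] [ 0.24135396 -0.17544948  0.76709566]
[ 0.65498085 25.60580742]
(32, 41, 120) [283. 272.] [309. 268.]
(-34, 44, 102) [427. 340.] [139. 253.]
(-34, 44, 94) [426. 357.] [141. 250.]
```

View pics/w7.png

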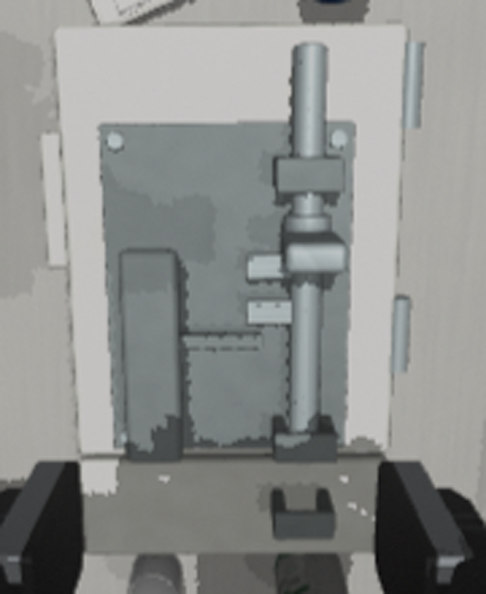

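View pics/s7.png

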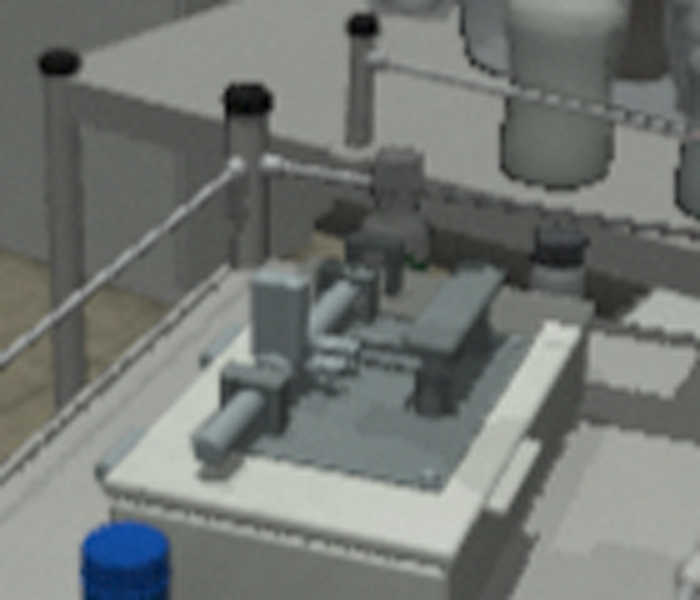

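The bar looks back up, with its near corner at (412,335) in the scene crop as before. Next I measure the lug shift and check the bar against the "before" image.

```bash
python3 - <<'E'
from rig import r
from h import *
f=r.grab_frame("wrist")
th=.261;Rm=np.array([[np.cos(th),-np.sin(th)],[np.sin(th),np.cos(th)]]);t=np.array([560.8,63.2])
loc=lambda p:(Rm.T@(p[:2]-t)).round(1)
for n,p,z in [("lugtop +y edge",(315,241),120),("lugtop -y edge",(315,268),120),("bar+y",(150,252),102)]: print(n,loc(onz(f,200+p[0]/2.7,80+p[1]/2.7,z)))
a=cv2.imread("pics/s2.png");b=cv2.imread("pics/s7.png")
g=lambda x:cv2.cvtColor(x[260:420,395:505],cv2.COLOR_BGR2GRAY).astype(np.float32)
print("bar shift px(x5)",cv2.phaseCorrelate(g(a),g(b)))
m=cv2.imread("pics/s5.png");print("pressed",cv2.phaseCorrelate(g(a),g(m)))
t0=r.grab_frame("top")["image"];cv2.imwrite("pics/top7.png",t0)
E
```

```text
lugtop +y edge [33.5 51.2]
lugtop -y edge [33.8 41. ]
bar+y [-30.1  44.3]
bar shift px(x5) ((-0.011845053055338894, -0.05483329595223552), 0.8337788895145058)
pressed ((0.029451814705069523, 0.03485345111127458), 0.48959538688262305)
```

View pics/top7.png

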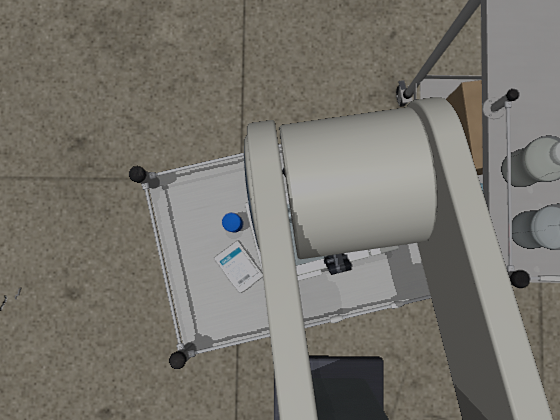

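```bash
python3 -c "
from rig import r
print(r.sense()['clock'],r.sense()['qvel'].round(4)); print(r.sign_off())"
```

```text
10.7333 [ 0.0004 -0.0018 -0.0058 -0.0013  0.0017  0.0001]
the job is handed in; nothing more can be done
None
```

The bolt on the medicine box is fully open and the bar has sprung back up behind it. I handed the job in at 10.7 s; no verdict was reported.

I pressed the bar down about 8 mm with one fingertip (7.7 N). With it held down, the other fingertip pushed the lug until the push force rose to 20 N at the predicted end-stop position. I then eased off the push and lifted straight up.

**Last checks:**
- **Bolt:** the wrist camera puts the lug about 44 mm from where it started. The stroke is 43 mm, so this is full travel within measuring error.
- **Bar:** by eye it is back at its starting height in the scene view, and its edge position fits the raised height of 102 mm.
- **Robot:** it is clear of everything at a height of 287 mm, with almost no contact force.
- **Loose things:** the jar and gauze pack are where they stood in the last top view. The bottle and vial still stand in the last scene view; the arm hid them from the top camera, so I did not re-measure their positions.

**Disagreements:**
- The top and wrist cameras differed by about 2–4 mm across the bolt, so I aimed between them.
- A numeric image-shift check of the bar's height was no use, because it gave no shift even for the picture with the bar pressed. The bar being up therefore rests on the two picture checks above.

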